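# Dip the gear reducer and read the gauge rod under the magnifier

### The job

First swing the bench magnifier by its red knob until the lens stands over the white reading disc, and let go of it. Then lift the gauge rod off its wooden rest, push it down the slanting guide tube of the green gear reducer until its brass collar stops on the tube's mouth, and draw it fully out again. Finish holding the rod still in the gripper, level, with its tip under the middle of the lens and about 70 mm below the glass; do not put it down or let it go, and leave the wax tin, the bearing and the pliers where they are.

Things in the scene. Friction and masses are not known exactly. Their poses are not given: they have to be found in the camera images.
- gearbox: Green gear reducer on a dark steel foot, fixed to the bench, 115 x 160 x 115 mm high without its tube. Origin: centre of its underside, x and y along its sides, z up. Its steel guide tube juts out of its -y side, slanting up; highest part is the tube's mouth, 142 mm above the bench. The tube belongs to this body. Place and yaw vary.
- guide_tube: The reducer's round steel guide tube. Origin: centre of the open mouth (142 mm above the bench). Its z axis is the bore's axis, pointing OUT of the mouth, 35 degrees above the horizontal, so a rod goes in along -z. Bore 13 mm in diameter, widening over the last 18 mm to 25 mm inside (33 mm outside) at the mouth; 135 mm deep and open below, so that only the collar stops the rod.
- gauge_rod: Loose gauge rod, about 120 g. Origin: centre of the collar's seating face; +x runs along the rod to the tip. Steel rod, diameter 8 mm, x = 0 to 130. Brass collar, diameter 34, x = -6 to 0. Yellow flat handle x = -96 to -6: 14 mm wide (y), 22 tall (z), centred on the axis. It starts level on the rest, axis 65 mm above the bench. Seated: this origin at the guide tube's origin.
- rod_tip (a point): The very tip of the gauge rod, 130 mm from the collar's seating face along +x.
- rod_grip (a point): Point on the handle's axis, 42 mm behind the collar's seating face (x = -42): where to grip it from above, across the 14 mm width. Nothing but the 12 mm thick base board lies below it.
- rod_rest: Wooden rest, fixed, 215 x 70 mm, 71 mm high. Origin: on the bench under the rod's collar; x along the rod towards its tip, z up. The rod lies in two open-topped notches, at the handle's tail (x = -96 to -82 mm, 65 mm high) and near the tip (x = 92 to 104, 71 mm high): lift straight up by 30 mm or more. Base board 12 mm thick.
- magnifier_stand: Bench magnifier, fixed to the bench: round grey foot 110 mm in diameter, steel post 18 mm in diameter, and on the bench the white reading disc. Origin: on the bench at the centre of the reading disc (72 mm in diameter, 5 mm thick); the post's upright axis is 200 mm along +x from it; z up. It carries the swinging lens arm; 302 mm high at the red knob. Place and yaw vary.
- lens_center (a point): Centre of the round lens (glass 78 mm in diameter, frame 89 mm, 14 mm thick), always 262 mm above the bench; z up. Its level arm turns about the post's axis, 200 mm away, and starts turned 0.5 to 0.9 rad counter-clockwise (seen from above) from the place over the reading disc. The hinge is stiff (about 1.4 N at the knob) and stays where it is left; it turns 0.5 rad past the disc before a stop.
- lens_knob (a point): Grip point of the upright red knob on the lens frame's outer edge: a round pin 16 mm in diameter standing from 262 to 302 mm above the bench; this point is on its axis, 288 mm above the bench and 252 mm from the post's axis, on the line from the post through the lens centre.
- wax_tin: Round tin, 67 mm in diameter, 32 mm high, standing loose near the work; leave it alone. Origin: centre of its underside.
- bearing: Ball bearing ring, 52 mm in diameter, 15 mm high, lying loose; leave it alone. Origin: centre of its underside.
- pliers: Pliers with red handles, 171 mm long, 53 mm wide, 15 mm high, lying loose; leave them alone. Origin: centre of the underside.
Mind the look-alikes: they are no part of the job. Several things look just like the rod_rest: the one meant starts nearest to the robot's base.

How it is judged:
By the outcome, as a careful person would: the job done as asked, in the order asked, and still so for the second after the job is handed in, while the arm keeps its last pose, push and grip.
It also fails if it takes over 64 s, if anything falls off the work surface, if the arm or the gripper's body presses on something with over 40 N, if the wrist force passes 120 N, or if a joint passes its speed limit or range.

### The arm

A 7-joint arm with a two-finger parallel gripper is mounted at the origin on a cart in front of the work surface, level with it; the furniture and walls round the work are solid. World frame = base frame: x ahead of the robot, y to its left, z up, the work surface at z = 0. Lengths are in m, angles in rad, forces in N, time in s.
With the tool pointing down it reaches from about 0.35 to 0.9 m from the base axis. Payload 7.2 kg.
Tool frame: the origin (TCP) lies between the finger pads; the fingertips stand 22 mm ahead of it and the grasp point (between the pads) lies 3 mm ahead of it; z points along the fingers, y is the line along which they close (so a half turn about z gives the same grasp; the last joint's range is limited). The gripper opens to 85 mm and grips with 20 to 120 N. Pads are 22 mm wide; open, the fingers measure 114 mm over their backs; the gripper's body (76 mm by 85 mm) begins 54 mm behind the grasp point. The pads swing forward as they close: fully open they stand 13 mm farther back than shut.
Start: joints at [-1.34, 0.411, -0.013, 1.596, 0.006, 1.134, -0.082], TCP at [0.184, 0.597, 0.253] pointing down, gripper open.
Joint ranges: [-2.95, 2.95], [-0.29, 1.99], [-1.47, 1.44], [0.14, 2.54], [-1.03, 4.17], [0.13, 1.85], [-2.86, 2.86]. Speed limits (rad/s): [2.39, 2.39, 3.01, 3.01, 3.14, 3.14, 3.14].

### API

Orientations are given as a unit quaternion [w, x, y, z].
In Python, from rig import ctrl, cams, close_job gives the robot as it stands. The module is installed in compiled form; this text tells all that it offers.
- The arm moves only by the tool carry_out, never from a script. Its argument "series" is a list of rows, each a list of 6 numbers: the shift along the tool's x, y, z in units of 0.3 m (1.0 is 0.3 m), then the turn, a rotation vector about the tool's x, y, z in units of 120 degrees (1.0 is 120 degrees). A call has 1 to 8 rows; each row is the pose to reach, as a shift and turn from the pose commanded when the call began, along the tool's axes at that moment; what a row does not reach only later rows make up. A row lasts 1/8 s, in which the tool goes at most 62.5 mm and 10.7 degrees, less where a joint would pass 70% of its speed; a pose out of reach is approached as far as the arm can. A call with a number of a shift or a turn outside -1 to 1 is refused whole. A call with a gripper value outside its range is refused whole. "fingers" is the closure, from -1 (fully open) to 1 (shut), so that 0 is half open, set as the call begins (left out, the last holds). The fingers move at their own pace and stop on an object; "squeeze" is the grip in N (left out, the last holds). Time passes only in rows, so rows that repeat a pose let the fingers close. It gives the time, the measured TCP pose, the force, the opening and the grip force at its end, in the units of the state.
- ctrl.get_state(): the state, without advancing time (a new reading comes with each control period).
- cams.snapshot(name): name is "scene" or "top"; returns (picture, depth): 400x640x3 uint8, blue, green, red; 400x640 float32, m along the optical axis (not along the pixel's ray), 0 where there is no reading.
- cams.get_calibration(name): a dict with "fovy" (degrees; the focal length in pixels is half the picture's height over the tangent of half this angle, whatever the lens; pixels are square), "cx", "cy" (the principal point, pixels), "k1" (the pictures are not rectified: a ray, as slopes to the right and down, at radius r is drawn at 1 + k1 r^2 times it, then the intrinsics apply), "xyz" and "attitude" of the camera in the world. Camera axes: x right, y down, z forward; pixel columns grow to the right and rows downward; lengths in m; the calibration is good to about 2 mm. A picture is of the moment at which its call begins. get_calibration takes no time and is no camera call.
- close_job(): hands the job in; it is judged then, once.
The state is a dict: "time": time; "joint_positions": joint angles; "joint_velocities": joint speeds; "effort": joint torques, N m; "ee_pos": TCP position; "ee_rot": TCP orientation; "wrist_force": force on the tool from outside, world axes, zero at the start; "torque": the same for the moment, N m; "opening": opening from 0.0 (shut) to 1.0 (fully open); "finger_force": force on a finger pad.
Only numpy, scipy, OpenCV 4.12 (cv2) and the standard library are available. Lean on these libraries where they do the work, as an engineer would, in place of code of your own. Each camera call takes 0.05 s, during which the arm holds its last target. There are 200 camera calls.

## Working session

There is one attempt and no reset: what is moved stays moved. The work goes in short steps, Python scripts to look and compute and a tool call to move; the robot and the scene stay as the last step left them, time stands still between calls to the robot, and variables do not carry over. Pictures are saved under pics/ and viewed, at most 10 in all, crops included, and the job is handed in when it is done.

Besides the shell and the picture viewer there is one more tool, called as name(argument=value, ...), one argument or row to a line, values as JSON. carry_out: Moves the arm, as the interface text tells. Shifts and turns lie within -1 to 1; 1 stands for 0.3 m of shift or 120 degrees of turn. Its arguments: {"type":"object","properties":{"series":{"type":"array"},"fingers":{"type":"number"},"squeeze":{"type":"number"}},"required":["series"]}

```bash
mkdir -p pics; cat > h.py <<'E'
import numpy as np, cv2
from scipy.spatial.transform import Rotation as R
from rig import ctrl, cams
def rot(q): return R.from_quat([q[1],q[2],q[3],q[0]]).as_matrix()
def cal(n):
    c=cams.get_calibration(n); f=200/np.tan(np.radians(c['fovy'])/2)
    K=np.array([[f,0,c['cx']],[0,f,c['cy']],[0,0,1.]]); a=np.array(c['attitude'])
    M=a if a.shape==(3,3) else rot(a)
    return K,c['k1'],np.array(c['xyz']),M
def slopes(n,uv):
    K,k1,p,M=cal(n); uv=np.asarray(uv,float).reshape(-1,2)
    d=(uv-K[:2,2])/K[0,0]; s=d.copy()
    for _ in range(30): s=d/(1+k1*(s**2).sum(1,keepdims=True))
    return s,p,M
def onplane(n,uv,z):
    s,p,M=slopes(n,uv); r=np.c_[s,np.ones(len(s))]@M.T
    return p+r*((z-p[2])/r[:,2])[:,None]
def cloud(n,depth):
    v,u=np.mgrid[0:400,0:640]; s,p,M=slopes(n,np.c_[u.ravel(),v.ravel()])
    P=(np.c_[s,np.ones(len(s))]*depth.reshape(-1,1))@M.T+p
    P[depth.ravel()==0]=np.nan
    return P.reshape(400,640,3)
def proj(n,X):
    K,k1,p,M=cal(n); c=(np.asarray(X,float).reshape(-1,3)-p)@M; s=c[:,:2]/c[:,2:]
    return s*(1+k1*(s**2).sum(1,keepdims=True))*K[0,0]+K[:2,2]
def rel(T_pos,T_R):
    "shift/turn in move units from present measured pose"
    s=ctrl.get_state(); A=rot(s['ee_rot']); 
    print('shift',np.round(A.T@(np.array(T_pos)-s['ee_pos'])/0.3,4),'turn',np.round(R.from_matrix(A.T@T_R).as_rotvec()/np.radians(120),4))
E
python3 - <<'E'
from h import *
print(ctrl.get_state())
for n in('scene','top'):
    print(cams.get_calibration(n)); p,d=cams.snapshot(n); cv2.imwrite(f'pics/{n}0.png',p); np.save(f'{n}0.npy',d)
E
```

```text
{'time': 0.0, 'joint_positions': array([-1.34020282,  0.41186685, -0.01271627,  1.59706908,  0.00556913,
        1.13429462, -0.08220171]), 'joint_velocities': array([-0.00023233,  0.00091004, -0.00070124,  0.00073076,  0.00023876,
        0.00131508,  0.00011772]), 'effort': array([-5.06991910e-04, -6.00633144e+01,  6.81853294e-01, -2.99412704e+01,
        1.37634072e-02,  1.09871218e-02,  3.10063501e-05]), 'ee_pos': array([0.18386786, 0.59684863, 0.25246335]), 'ee_rot': array([-7.73840471e-05,  1.48834721e-01,  9.88861762e-01, -7.97690002e-04]), 'wrist_force': array([-0.3668418 ,  0.32519965, -0.24574376]), 'torque': array([-0.00989178, -0.01916393, -0.02922572]), 'finger_force': 0.0, 'opening': 1.0016101164742321}
{'fovy': 57.90929970758198, 'cx': 318.1354995311596, 'cy': 203.27541812874983, 'k1': 0.0027006755265852663, 'xyz': array([-0.00228812, -1.0853151 ,  0.76538868]), 'attitude': array([-0.49023845,  0.83551794, -0.21219674,  0.12864125])}
{'fovy': 51.94978892539628, 'cx': 323.0992376883944, 'cy': 202.9097634950545, 'k1': 0.03080104342084357, 'xyz': array([ 0.26850072, -0.17809055,  1.37186938]), 'attitude': array([-0.07510742,  0.70649743, -0.7008817 ,  0.06312755])}
```

View pics/scene0.png

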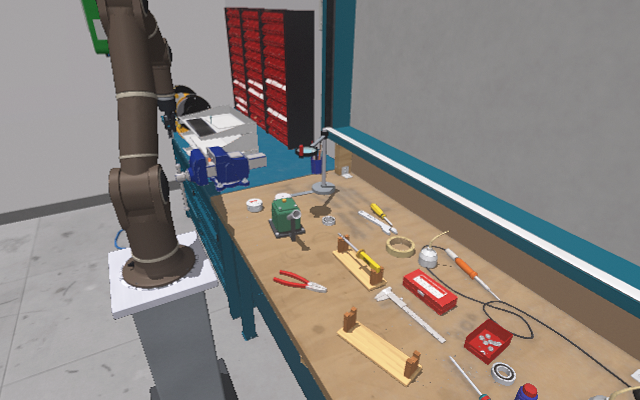

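View pics/top0.png

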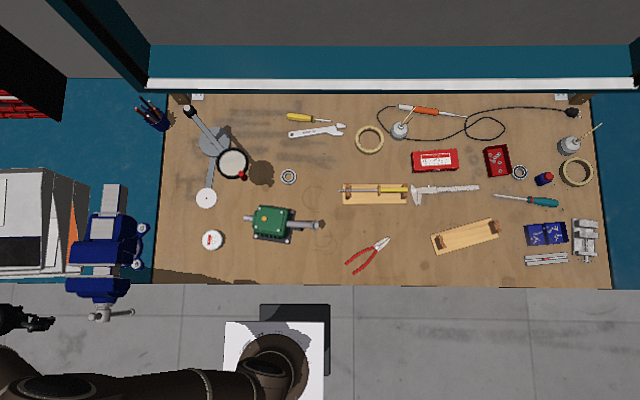

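The top view shows the magnifier lens at (233,163) with its red knob at (243,175), the disc at (206,197), the gearbox at (272,223) with the tube mouth near (320,225), and the tin at (213,240).

Two rests could be taken for the one I want: (375,194), which holds the rod, and an empty one at (465,237). I choose (375,194). In the scene view its rod is at (358,258) and the empty rest at (378,350).

```bash
python3 - <<'E'
from h import *
p=cv2.imread('pics/top0.png'); d=np.load('top0.npy'); C=cloud('top',d); hsv=cv2.cvtColor(p,cv2.COLOR_BGR2HSV)
def crop(a,b,c,e,k): return cv2.resize(p[b:e,a:c],None,fx=k,fy=k,interpolation=cv2.INTER_CUBIC)
A=crop(170,95,330,245,5)
B=crop(330,170,430,215,5);cv2.imwrite('pics/c1.png',cv2.resize(A,(640,600)));
D=crop(240,195,340,250,5)
cv2.imwrite('pics/c2.png',np.vstack([B,D]))
def msk(name,m,box,z):
    mm=np.zeros_like(m);a,b,c,e=box;mm[b:e,a:c]=m[b:e,a:c]
    n,l,s,ce=cv2.connectedComponentsWithStats(mm.astype(np.uint8))
    for i in range(1,n):
        if s[i,4]>8:
            X=C[l==i]; print(name,s[i,:5],ce[i].round(1),'plane',onplane('top',ce[i],z)[0].round(3),'depth med',np.nanmedian(X,0).round(3),'zmax',np.nanmax(X[:,2]).round(3))
H,S,V=cv2.split(hsv)
msk('disc',(S<40)&(V>170),(190,180,222,215),.005)
msk('lensglass',(S<50)&(V>130),(215,145,255,182),.262)
msk('knob',((H<8)|(H>172))&(S>150)&(V>80),(225,160,260,190),.302)
msk('yellow',(H>20)&(H<34)&(S>150)&(V>130),(335,175,415,215),.065)
msk('green',(H>55)&(H<90)&(S>100),(240,195,300,250),.115)
for n,b in(('rod',(335,180,415,205)),):
    a,b0,c,e=b; q=C[b0:e,a:c]; 
    for z0,z1 in((.045,.1),):
        k=(q[...,2]>z0)&(q[...,2]<z1); print(n,k.sum()); 
print('empty rest',onplane('top',[465,237],.01), 'rod rest',onplane('top',[375,194],.01))
print('tube z'); print((C[216:234,300:330,2]*1000).round()[::2,::2])
E
```

```text
disc [196 188  21  21 337] [205.8 197.7] plane [0.555 0.247 0.005] depth med [0.555 0.248 0.005] zmax 0.014
lensglass [215 145   9  11  53] [217.9 149.5] plane [0.641 0.142 0.262] depth med [0.652 0.145 0.264] zmax 0.274
lensglass [223 145   5   3  11] [225.3 145.7] plane [0.652 0.121 0.262] depth med [0.737 0.187 0.018] zmax 0.023
lensglass [219 151  27  25 502] [231.9 162.7] plane [0.602 0.1   0.262] depth med [0.601 0.099 0.265] zmax 0.306
knob [238 171   6   6  24] [240.7 173.5] plane [0.56  0.064 0.302] depth med [0.561 0.064 0.301] zmax 0.306
yellow [380 187  28   5 117] [393.9 189.4] plane [ 0.574 -0.385  0.065] depth med [ 0.572 -0.383  0.075] zmax 0.087
green [253 206  37  33 893] [271.1 221.6] plane [0.458 0.005 0.115] depth med [0.46  0.006 0.105] zmax 0.114
rod 327
empty rest [[ 0.4269632  -0.62257058  0.01      ]] rod rest [[ 0.57045625 -0.32918797  0.01      ]]
tube z
[[  0.   1.  -3.   4.  -3.   1.  -4.   1.  -1.   2.   1.   3.   4.  -4.
    1.]
 [ -2.   2.   4.  -5.   1.  -0.  -1.   1.   2.   2.   2.   2.  -2.  -3.
   -4.]
 [  0.   0.  -1.   5.  -1.   2.   6. 155. 145.  -2.   0.   5.   3.  -3.
    1.]
 [116. 125. 130. 128. 137. 146. 150. 136. 130. 138.   1.   2.  -5.   1.
    2.]
 [118. 118. 127. 137. 135. 142. 156. 134. 134. 137.  -0.   3.  -3.   3.
   -1.]
 [117. 117. 127. 127. 136. 137. 152. 128. 131. 133.   2.   1.  -1.  -3.
    2.]
 [ 14.  47.  -1.   1.  -6.   3. 144. 138. 135.   1.   2.   1.   4.   2.
    1.]
 [  1.  19.  -3.   1.   2.   1.   2.  -4.  -1.   5.   4.  -1.   1.   1.
    2.]
 [  5.   4.  -1.  -1.   2.   2.  -2.  -1.   1.   1.  -1.  -4.   3.   6.
    2.]]
```

View pics/c1.png

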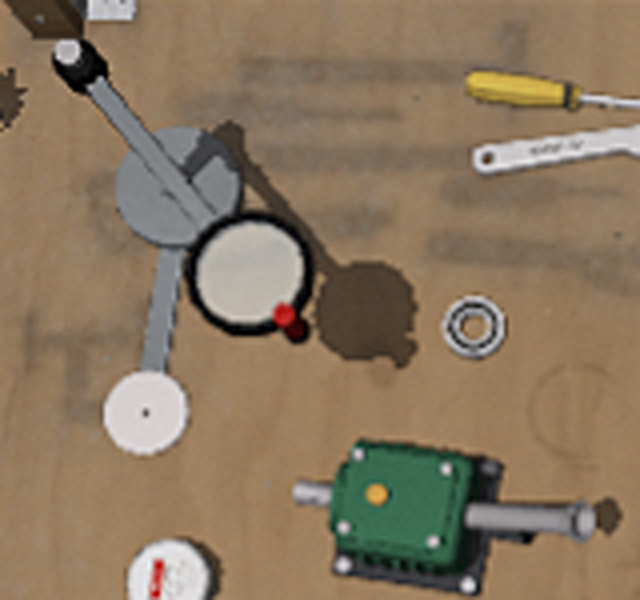

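View pics/c2.png

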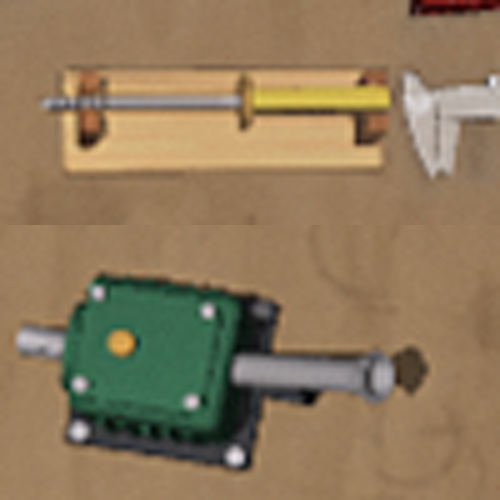

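The top crops show the knob's bright top at about (241,174), the lens ring centred at (232.5,163), the rod tip at (338.6,190.8), the collar at (379,190), the handle tail at (408,189.6), and the tube mouth at (315.6,225). The rod lies on the rest I chose.

```bash
python3 - <<'E'
from h import *
from scipy.optimize import least_squares
f=lambda uv,z: onplane('top',uv,z)[0]
disc=f([205.8,197.7],.005); lens=f([232.4,163],.262); kn=f([240.9,173.7],.300); foot=f([215,141.8],.015)
print('disc',disc,'lens',lens,'knob',kn,'foot',foot)
D,L,K=disc[:2],lens[:2],kn[:2]
r=least_squares(lambda P:[np.hypot(*(P-D))-.2,np.hypot(*(P-L))-.2,np.hypot(*(P-K))-.252,*(.5*(P-foot[:2]))],[.75,.19]); P=r.x; print('post',P,r.fun)
a=lambda v:np.arctan2(v[1],v[0])
a0,a1=a(K-P)%(2*np.pi),a(D-P)%(2*np.pi); print('ang',a0,a(L-P)%(2*np.pi),a1)
for n,uv in(('tip',[338.6,190.8]),('collar',[379.2,190.2]),('tail',[408,189.6])): print(n,f(uv,.065))
print('mouth',f([315.6,225.2],.142),'axis',f([287,223.6],.142-.05))
s=ctrl.get_state();A=rot(s['ee_rot'])
for t in np.linspace(0,1,9):
    an=a0+(a1-a0)*t; q=P+.252*np.array([np.cos(an),np.sin(an)]); print(t,q.round(4),'from start',(A.T@(np.r_[q,.295]-s['ee_pos'])/.3).round(3))
E
```

```text
disc [0.55511771 0.2468174  0.005     ] lens [0.60153855 0.09841584 0.262     ] knob [0.56020269 0.06437943 0.3       ] foot [0.75185659 0.22441153 0.015     ]
post [0.75401662 0.22612226] [-2.73416223e-05 -1.10684059e-03  4.37277759e-04  1.08001293e-03
  8.55363796e-04]
ang 3.837034593337579 3.838808175185436 3.0379171686287405
tip [ 0.56825485 -0.20478619  0.065     ]
collar [ 0.57101317 -0.33691054  0.065     ]
tail [ 0.5735289  -0.43025206  0.065     ]
mouth [ 0.44355048 -0.13396003  0.142     ] axis [ 0.45511183 -0.04195111  0.092     ]
0.0 [0.5605 0.0647] from start [-1.722 -1.326 -0.139]
0.125 [0.5454 0.0848] from start [-1.654 -1.277 -0.139]
0.25 [0.5323 0.1063] from start [-1.591 -1.221 -0.14 ]
0.375 [0.5215 0.129 ] from start [-1.535 -1.16  -0.14 ]
0.5 [0.513  0.1526] from start [-1.484 -1.093 -0.14 ]
0.625 [0.5068 0.177 ] from start [-1.441 -1.021 -0.14 ]
0.75 [0.5032 0.2019] from start [-1.405 -0.945 -0.14 ]
0.875 [0.502  0.2271] from start [-1.376 -0.866 -0.14 ]
1.0 [0.5034 0.2522] from start [-1.356 -0.785 -0.14 ]
```

carry_out(
  series=[
    [0,0,-0.2],
    [-0.02,-0.01,-0.39],
    [-0.18,-0.13,-0.39],
    [-0.34,-0.26,-0.39],
    [-0.5,-0.39,-0.39],
    [-0.66,-0.51,-0.39],
    [-0.82,-0.63,-0.39],
    [-0.98,-0.75,-0.39],
  ],
  fingers=0,
)

```text
schema error: expected 6 numbers
```

carry_out(
  series=[
    [0,0,-0.2,0,0,0],
    [-0.02,-0.01,-0.39,0,0,0],
    [-0.18,-0.13,-0.39,0,0,0],
    [-0.34,-0.26,-0.39,0,0,0],
    [-0.5,-0.39,-0.39,0,0,0],
    [-0.66,-0.51,-0.39,0,0,0],
    [-0.82,-0.63,-0.39,0,0,0],
    [-0.98,-0.75,-0.39,0,0,0],
  ],
  fingers=0,
)

```text
time: 1.1
ee_pos: [0.3995, 0.2938, 0.3702]
ee_rot: [-0.0, 0.149, 0.989, 0.0]
wrist_force: [1.7, 1.1, -0.0]
opening: 0.502
finger_force: 0.0
```

carry_out(
  series=[
    [-0.16,-0.12,0,0,0,0],
    [-0.32,-0.24,0,0,0,0],
    [-0.48,-0.36,0,0,0,0],
    [-0.64,-0.48,0,0,0,0],
    [-0.742,-0.576,0,0,0,0],
    [-0.742,-0.576,0,0,0,0],
    [-0.742,-0.576,0,0,0,0],
  ],
)

```text
time: 1.98
ee_pos: [0.5602, 0.0658, 0.3698]
ee_rot: [-0.001, 0.149, 0.989, 0.0]
wrist_force: [-0.2, 0.6, 0.1]
opening: 0.498
finger_force: 0.0
```

```bash
python3 - <<'E'
from h import *
print(ctrl.get_state()['ee_pos'], ctrl.get_state()['joint_positions'])
a=[]
for n in('scene','top'):
    p,d=cams.snapshot(n); u,v=proj(n,[.5605,.0647,.295])[0].astype(int); q=p[max(v-45,0):v+45,u-50:u+50]; a.append(cv2.resize(q,(400,360),interpolation=cv2.INTER_CUBIC)); print(n,u,v)
cv2.imwrite('pics/k1.png',np.hstack(a))
rel([.5605,.0647,.295],rot(ctrl.get_state()['ee_rot']))
E
```

```text
[0.56021887 0.06584074 0.36983348] [-0.54333924  0.23344258  0.42599303  1.5965818  -0.0990497   1.33391936
  1.1682238 ]
scene 301 146
top 241 174
shift [-0.0035 -0.006   0.2503] turn [0. 0. 0.]
```

View pics/k1.png

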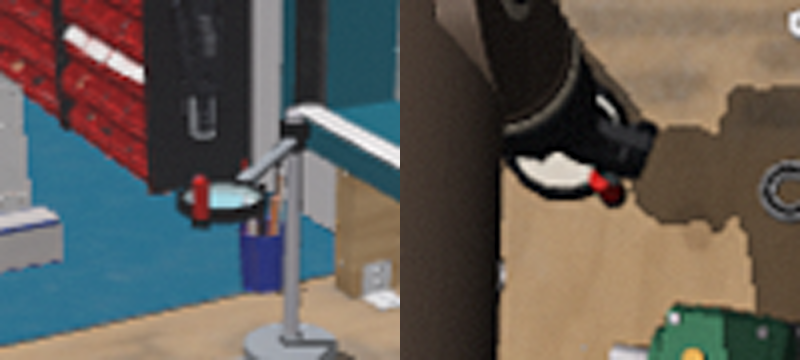

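The scene crop shows the knob at about (301,148) with no gripper above it. The top crop shows a gripper near it at about (245,166). These disagree, so I'll check the full views.

```bash
python3 - <<'E'
from h import *
a=[];X=ctrl.get_state()['ee_pos']
for n in('scene','top'):
    p,d=cams.snapshot(n); t=proj(n,[X,X+[0,0,.15],[.5605,.0647,.295]]); print(n,t.round())
    for k,c in zip(t,((0,255,0),(255,0,0),(255,0,255))): cv2.circle(p,tuple(int(i) for i in k),3,c,1)
    a.append(p[:300,100:500])
    c=cams.get_calibration(n); print(c['xyz'],c['attitude'])
    o=cv2.imread(f'pics/{n}0.png'); print('changed px',(cv2.absdiff(o,p).max(2)>30).sum())
cv2.imwrite('pics/full.png',np.hstack(a))
E
```

```text
scene [[301. 127.]
 [300.  84.]
 [301. 147.]]
[-0.00228812 -1.0853151   0.76538868] [-0.49023845  0.83551794 -0.21219674  0.12864125]
changed px 11276
top [[234. 166.]
 [218. 147.]
 [241. 174.]]
[ 0.26850072 -0.17809055  1.37186938] [-0.07510742  0.70649743 -0.7008817   0.06312755]
changed px 31531
```

View pics/full.png

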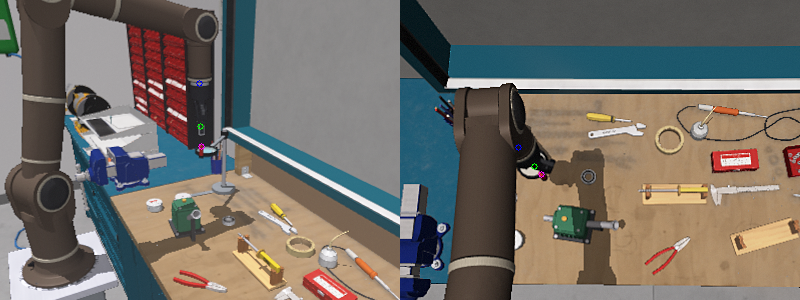

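The full views agree with the state. In the first crop I took the dark gripper for the cabinet. It stands right above the knob, with the TCP marker at scene (301,127), so I descend and grip.

carry_out(
  series=[
    [-0.003,-0.006,0.12,0,0,0],
    [-0.003,-0.006,0.25,0,0,0],
    [-0.003,-0.006,0.25,0,0,0],
  ],
)

```text
time: 2.55
ee_pos: [0.5592, 0.0639, 0.2931]
ee_rot: [-0.002, 0.148, 0.989, -0.001]
wrist_force: [0.9, -0.2, -0.3]
opening: 0.505
finger_force: 0.0
```

carry_out(
  series=[
    [0,0,0,0,0,0],
    [0,0,0,0,0,0],
    [0,0,0,0,0,0],
    [0,0,0,0,0,0],
  ],
  fingers=1,
  squeeze=20,
)

```text
time: 3.05
ee_pos: [0.5625, 0.0643, 0.2973]
ee_rot: [0.002, 0.148, 0.989, 0.001]
wrist_force: [3.9, 3.3, 2.3]
opening: 0.177
finger_force: 23.8
```

carry_out(
  series=[
    [0.068,0.049,0,0,0,0],
    [0.131,0.105,0,0,0,0],
    [0.187,0.166,0,0,0,0],
    [0.238,0.233,0,0,0,0],
    [0.281,0.305,0,0,0,0],
    [0.317,0.381,0,0,0,0],
    [0.346,0.46,0,0,0,0],
    [0.366,0.541,0,0,0,0],
  ],
)

```text
time: 4.05
ee_pos: [0.5025, 0.2507, 0.2969]
ee_rot: [-0.001, 0.149, 0.989, -0.0]
wrist_force: [-2.5, -2.5, 5.3]
opening: 0.176
finger_force: 24.2
```

carry_out(
  series=[
    [0,0,0,0,0,0],
    [0,0,0,0,0,0],
    [0,0,0,0,0,0],
  ],
)

```text
time: 4.42
ee_pos: [0.5026, 0.2516, 0.2968]
ee_rot: [-0.001, 0.148, 0.989, 0.001]
wrist_force: [-6.1, 2.0, 6.0]
opening: 0.18
finger_force: 24.4
```

```bash
python3 - <<'E'
from h import *
s=ctrl.get_state(); A=rot(s['ee_rot']); g=s['ee_pos']+.003*A[:,2]; P=np.array([.75402,.22612]); v=g[:2]-P
print(g,np.hypot(*v),np.arctan2(v[1],v[0]),'want .252 3.0379'); rel([.5034,.2522,.295],A); print(s['wrist_force'],s['finger_force'])
E
```

```text
[0.50255652 0.25163213 0.29382643] 0.2527543262377467 3.040484005717441 want .252 3.0379
shift [-0.0021  0.0026  0.0061] turn [0. 0. 0.]
[-6.06353588  2.02569604  6.01361848] 24.394091963768005
```

carry_out(
  series=[
    [0,0,0,0,0,0],
    [0,0,0,0,0,0],
    [0,0,-0.2,0,0,0],
    [0,0,-0.35,0,0,0],
    [-0.05,-0.2,-0.35,0,0,0.08],
    [-0.1,-0.4,-0.35,0,0,0.16],
    [-0.12,-0.6,-0.35,0,0,0.24],
    [-0.12,-0.8,-0.35,0,0,0.32],
  ],
  fingers=0,
)

```text
time: 5.42
ee_pos: [0.4671, 0.008, 0.4004]
ee_rot: [0.0, 0.469, 0.883, 0.0]
wrist_force: [0.7, -0.3, 0.1]
opening: 0.497
finger_force: 0.0
```

```bash
python3 - <<'E'
from h import *
def fr(yaw): x=np.array([np.cos(yaw),np.sin(yaw),0]);z=np.array([0,0,-1.]);return np.c_[x,np.cross(z,x),z]
rel([.5723,-.3766,.2],fr(np.radians(91.3)))
p,d=cams.snapshot('top'); cv2.imwrite('pics/top1.png',p)
hsv=cv2.cvtColor(p,cv2.COLOR_BGR2HSV);H,S,V=cv2.split(hsv)
m=(((H<8)|(H>172))&(S>150)&(V>80)).astype(np.uint8); a=onplane
u,v=proj('top',[.5034,.2522,.3])[0]; print('expect',u,v)
n,l,s,c=cv2.connectedComponentsWithStats(m)
for i in range(1,n):
    if s[i,4]>5 and np.hypot(*(c[i]-[u,v]))<30: print(c[i],s[i],onplane('top',c[i],.3))
E
```

```text
shift [-1.258  -0.4285  0.6686] turn [2.000e-04 2.000e-04 2.733e-01]
expect 169.78867852893947 193.76921340846994
[169.85185185 193.7037037 ] [167 191   6   6  27] [[0.50358073 0.25204584 0.3       ]]
```

carry_out(
  series=[
    [-0.18,-0.061,0,0,0,0.06],
    [-0.36,-0.122,0.05,0,0,0.12],
    [-0.54,-0.183,0.15,0,0,0.18],
    [-0.72,-0.244,0.25,0,0,0.24],
    [-0.88,-0.305,0.35,0,0,0.273],
    [-0.98,-0.35,0.45,0,0,0.273],
  ],
)

```text
time: 6.22
ee_pos: [0.5475, -0.2941, 0.264]
ee_rot: [0.0, 0.697, 0.717, -0.001]
wrist_force: [0.4, -0.1, 0.9]
opening: 0.502
finger_force: 0.0
```

```bash
cat >> h.py <<'E'
def fr(yaw,pitch=0):
    x=np.array([np.cos(yaw)*np.cos(pitch),np.sin(yaw)*np.cos(pitch),-np.sin(pitch)]);y=np.array([np.sin(yaw),-np.cos(yaw),0]);return np.c_[x,y,np.cross(x,y)]
E
python3 - <<'E'
from h import *
rel([.5723,-.3766,.13],fr(np.radians(91.3)))
E
```

```text
shift [-0.2766  0.0753  0.4471] turn [-0.0003  0.0007  0.0025]
```

carry_out(
  series=[
    [-0.14,0.04,0.1,0,0,0.0025],
    [-0.277,0.0753,0.2,0,0,0.0025],
    [-0.277,0.0753,0.36,0,0,0.0025],
    [-0.277,0.0753,0.447,0,0,0.0025],
    [-0.277,0.0753,0.447,0,0,0.0025],
    [-0.277,0.0753,0.447,0,0,0.0025],
  ],
)

```text
time: 6.98
ee_pos: [0.5731, -0.3742, 0.1325]
ee_rot: [0.001, 0.698, 0.716, 0.0]
wrist_force: [-0.0, -0.4, 0.9]
opening: 0.503
finger_force: 0.0
```

```bash
python3 - <<'E'
from h import *
rel([.5723,-.3766,.068],fr(np.radians(91.3)))
a=[]
for n in('scene','top'):
    p,d=cams.snapshot(n); u,v=proj(n,[.5723,-.3766,.07])[0].astype(int); q=p[v-45:v+45,u-50:u+50]; a.append(cv2.resize(q,(400,360),interpolation=cv2.INTER_CUBIC)); print(u,v)
cv2.imwrite('pics/r1.png',np.hstack(a))
E
```

```text
shift [-0.0077 -0.003   0.215 ] turn [0.0006 0.0005 0.0011]
369 258
391 189
```

View pics/r1.png

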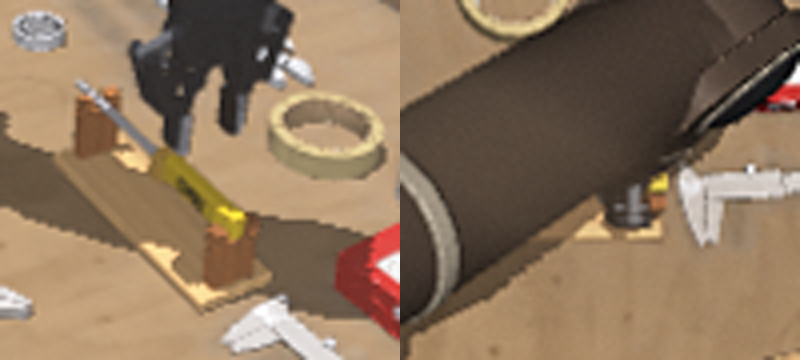

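The scene crop shows the open fingers straddling the handle, with the grip point at (369,258) on the yellow. I descend and grip.

carry_out(
  series=[
    [-0.0077,-0.003,0.11,0,0,0.001],
    [-0.0077,-0.003,0.215,0,0,0.001],
    [-0.0077,-0.003,0.215,0,0,0.001],
    [-0.0077,-0.003,0.215,0,0,0.001],
  ],
)

```text
time: 7.58
ee_pos: [0.5725, -0.3767, 0.0686]
ee_rot: [0.001, 0.699, 0.715, 0.0]
wrist_force: [-0.5, 0.1, 0.6]
opening: 0.501
finger_force: 0.0
```

carry_out(
  series=[
    [0,0,0,0,0,0],
    [0,0,0,0,0,0],
    [0,0,0,0,0,0],
    [0,0,0,0,0,0],
  ],
  fingers=1,
  squeeze=60,
)

```text
time: 8.07
ee_pos: [0.5724, -0.3764, 0.0683]
ee_rot: [0.001, 0.699, 0.715, 0.0]
wrist_force: [-0.0, 0.8, 7.4]
opening: 0.154
finger_force: 58.8
```

carry_out(
  series=[
    [0,0,-0.05,0,0,0],
    [0,0,-0.15,0,0,0],
    [0,0,-0.3,0,0,0],
    [0,0,-0.5,0,0,0],
    [0,0,-0.65,0,0,0],
    [0,0,-0.65,0,0,0],
    [0,0,-0.65,0,0,0],
  ],
)

```text
time: 8.95
ee_pos: [0.5714, -0.3755, 0.2615]
ee_rot: [-0.0, 0.699, 0.715, 0.0]
wrist_force: [-0.1, 0.3, -1.8]
opening: 0.152
finger_force: 58.6
```

```bash
python3 - <<'E'
from h import *
s=ctrl.get_state();A=rot(s['ee_rot']);g=s['ee_pos']+.003*A[:,2]; print(s['ee_pos'],s['joint_positions'])
o=g+.042*A[:,0]; tip=o+.13*A[:,0]; print('exp tip',tip,proj('scene',tip),proj('top',tip), 'collar',proj('scene',o),proj('top',o))
a=[]
for n in('scene','top'):
    p,d=cams.snapshot(n); cv2.imwrite(f'pics/l_{n}.png',p); u,v=proj(n,(o+tip)/2)[0].astype(int); u=min(max(u,50),590);v=max(v,45);q=p[v-45:v+45,u-50:u+50]; a.append(cv2.resize(q,(400,360),interpolation=cv2.INTER_CUBIC)); print(n,u,v)
cv2.imwrite('pics/r2.png',np.hstack(a))
E
```

```text
[ 0.5713565  -0.3755373   0.26153669] [ 0.05333767  0.58879155  0.734054    1.46232647 -0.40390727  1.24578321
  0.85565555]
exp tip [ 0.56744236 -0.20357982  0.25865506] [[340.60429667 182.77167687]] [[339.61890269 175.61563552]] collar [[364.7954079  199.64142112]] [[386.17807163 174.81649014]]
scene 352 190
top 362 175
```

View pics/r2.png

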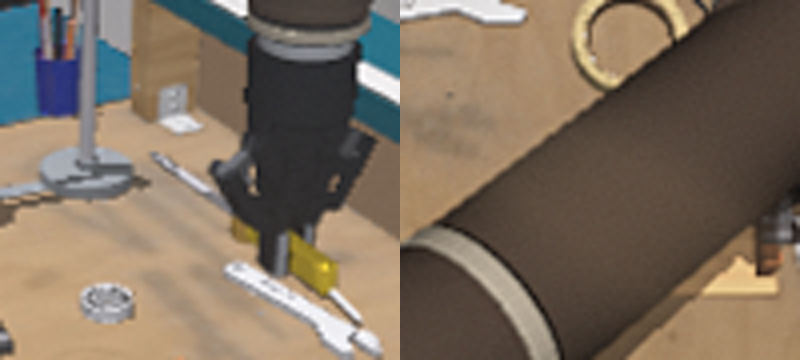

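The crop shows the rod held with its tip at scene (340.7,184), against (340.6,182.8) expected. Next I refine the tube axis from the first top image.

```bash
python3 - <<'E'
from h import *
from scipy.optimize import least_squares
S=np.array([[97,292-225],[207,312-225],[192,401-225],[80,384-225]])/5+[240,195]
q=onplane('top',S,.112)[:,:2]
for i,j in((1,0),(2,3),(2,1),(3,0)): v=q[j]-q[i]; print('edge',np.degrees(np.arctan2(v[1],v[0])).round(1),np.hypot(*v).round(4))
# tube centre line per image column from depth
for n,box in(('top',(286,214,324,236)),):
    C=cloud(n,np.load(n+'0.npy')); a,b,c,e=box; pts=[]
    for u in range(a,c):
        v=np.where((C[b:e,u,2]>.06))[0]
        if len(v)>3: pts.append([u,b+v.mean(),len(v)])
    print(np.array(pts)[::3].round(1).tolist())
    pts=np.array(pts); 
    P=C[b:e,a:c].reshape(-1,3);P=P[(P[:,2]>.06)]
    k=np.array(pts); body=k[(k[:,0]>293)&(k[:,0]<311)]
m=onplane('top',[315.6,225.2],.142)[0]
# vary yaw: fit body pixels
def res(x):
    d=np.array([np.cos(x[0])*np.cos(.6109),np.sin(x[0])*np.cos(.6109),-np.sin(.6109)])
    X=m+[x[1],0,0]+d*np.linspace(.02,.09,30)[:,None]; uv=proj('top',X)
    return np.interp(body[:,0],uv[::-1,0],uv[::-1,1])-body[:,1]
r=least_squares(res,[1.45,0]); print('yaw',np.degrees(r.x[0]),'dx',r.x[1],'mouth',m)
# scene mouth
print('scene proj mouth',proj('scene',m))
p=cv2.imread('pics/scene0.png');u,v=proj('scene',m)[0].astype(int); cv2.imwrite('pics/m1.png',cv2.resize(p[v-20:v+20,u-30:u+30],(600,400),interpolation=cv2.INTER_CUBIC));print(u-30,v-20)
E
```

```text
edge 80.0 0.0703
edge 81.8 0.0705
edge -7.8 0.0564
edge -8.1 0.0586
[[286.0, 223.0, 19.0], [289.0, 220.6, 10.0], [292.0, 223.0, 7.0], [295.0, 223.5, 6.0], [298.0, 223.5, 6.0], [301.0, 224.5, 8.0], [304.0, 223.8, 6.0], [307.0, 224.0, 7.0], [310.0, 224.0, 7.0], [313.0, 224.5, 10.0], [316.0, 224.5, 10.0]]
yaw 81.89497786560825 dx 0.002224914354701449 mouth [ 0.44355048 -0.13396003  0.142     ]
scene proj mouth [[297.169419   213.49513904]]
267 193
```

View pics/m1.png

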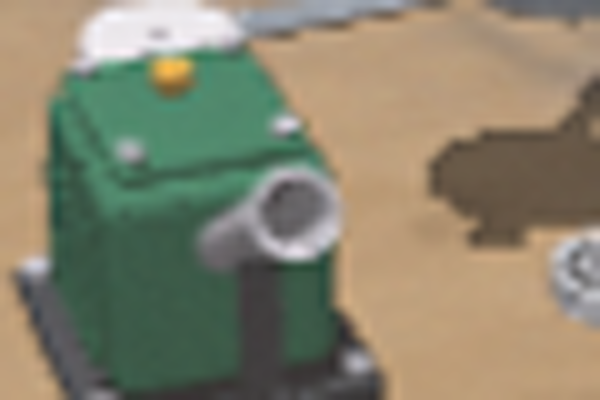

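```bash
python3 - <<'E'
from h import *
from scipy.optimize import least_squares
r=least_squares(lambda x:np.r_[proj('top',[x[0],x[1],.142])[0]-[315.2,224.7],.7*(proj('scene',[x[0],x[1],.142])[0]-[295.9,213.8])],[.444,-.134]);print(r.x,r.fun)
m=np.r_[r.x,.142]; T=fr(np.radians(81.8),np.radians(35)); np.savez('mouth.npz',m=m,T=T)
for b in(.160,):
    g=m-T[:,0]*(b+.0425)-.003*T[:,2]; print(g); rel(g,T)
E
```

```text
[ 0.44358785 -0.13242086] [-0.10877716  0.48410218  0.75630711 -0.35917137]
[ 0.42017424 -0.29490011  0.26060668]
shift [ 2.793e-01 -4.970e-01  2.000e-04] turn [ 0.0232 -0.2916  0.0771]
```

carry_out(
  series=[
    [0.03,-0.08,-0.02,0.004,-0.05,0.013],
    [0.08,-0.17,-0.02,0.008,-0.1,0.026],
    [0.13,-0.26,-0.02,0.012,-0.15,0.039],
    [0.18,-0.35,-0.01,0.016,-0.2,0.052],
    [0.23,-0.44,0,0.02,-0.25,0.065],
    [0.279,-0.497,0,0.0232,-0.2916,0.0771],
    [0.279,-0.497,0,0.0232,-0.2916,0.0771],
    [0.279,-0.497,0,0.0232,-0.2916,0.0771],
  ],
)

```text
time: 10.05
ee_pos: [0.4211, -0.2956, 0.2616]
ee_rot: [0.198, 0.721, 0.624, -0.227]
wrist_force: [-0.5, -0.2, -0.6]
opening: 0.155
finger_force: 58.8
```

```bash
python3 - <<'E'
from h import *
z=np.load('mouth.npz');m,T=z['m'],z['T'];u=T[:,0]
s=ctrl.get_state();A=rot(s['ee_rot']);tip=s['ee_pos']+.003*A[:,2]+.1725*A[:,0]
print(s['ee_pos'],s['joint_positions'],'tip rel mouth in tube axes',T.T@(tip-m)); rel(m-u*.2025-.003*T[:,2],T)
a=[]
for n in('scene','top'):
    p,d=cams.snapshot(n); print(n,'tip',proj(n,tip),'mouth',proj(n,m)); c=proj(n,(tip+m)/2)[0].astype(int); print(c-[30,27]); q=p[c[1]-27:c[1]+27,c[0]-30:c[0]+30]; a.append(cv2.resize(q,(400,360),interpolation=cv2.INTER_CUBIC))
cv2.imwrite('pics/t1.png',np.hstack(a))
E
```

```text
[ 0.42109395 -0.295611    0.26164303] [-0.87266431  0.41989072  1.30142513  2.09205388  0.26651678  0.79556454
  0.05561842] tip rel mouth in tube axes [-0.03106646  0.00108105 -0.00034659]
shift [ 0.0035 -0.0034  0.0017] turn [ 0.0009  0.0005 -0.0002]
scene tip [[299.4962969  212.18235657]] mouth [[296.98043873 213.28689804]]
[268 185]
top tip [[323.30708249 225.22778936]] mouth [[315.09122284 225.18410218]]
[289 198]
```

View pics/t1.png

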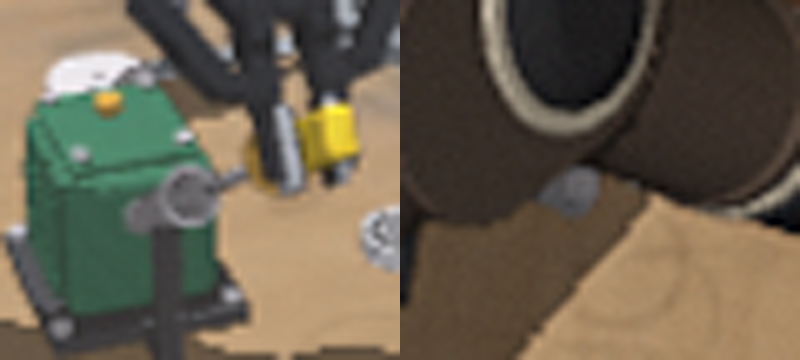

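Scene shows the tip at about (299.9,213) just off the mouth at (296,214), as predicted. I start inserting.

carry_out(
  series=[
    [0.06,-0.0034,0.0017,0.001,0.0005,0],
    [0.1,-0.0034,0.0017,0.001,0.0005,0],
    [0.14,-0.0034,0.0017,0.001,0.0005,0],
    [0.18,-0.0034,0.0017,0.001,0.0005,0],
    [0.18,-0.0034,0.0017,0.001,0.0005,0],
  ],
)

```text
time: 10.78
ee_pos: [0.4263, -0.2512, 0.2298]
ee_rot: [0.197, 0.721, 0.624, -0.228]
wrist_force: [0.1, 0.2, -0.9]
opening: 0.152
finger_force: 58.8
```

```bash
cat > st.py <<'E'
from h import *
z=np.load('mouth.npz');m,T=z['m'],z['T']
s=ctrl.get_state();A=rot(s['ee_rot']);o=s['ee_pos']+.003*A[:,2]+.0425*A[:,0]
print('seat rel mouth, tube axes',(T.T@(o-m)).round(4),'F tool',(A.T@s['wrist_force']).round(1),'M tool',(A.T@s['torque']).round(2),'j',s['joint_positions'].round(2),s['finger_force'],s['time'])
E
python3 st.py
```

```text
seat rel mouth, tube axes [-0.1062 -0.0002  0.    ] F tool [0.7 0.1 0.6] M tool [-0.02  0.67  0.01] j [-0.92  0.48  1.26  2.13  0.22  0.77 -0.01] 58.76672923564911 10.775
```

carry_out(
  series=[
    [0.06,0,0,0,0,0],
    [0.12,0,0,0,0,0],
    [0.18,0,0,0,0,0],
    [0.23,0,0,0,0,0],
    [0.23,0,0,0,0,0],
  ],
)

```text
time: 11.4
ee_pos: [0.4344, -0.1951, 0.1901]
ee_rot: [0.197, 0.721, 0.625, -0.228]
wrist_force: [-0.7, -0.1, -0.5]
opening: 0.153
finger_force: 58.8
```

```bash
python3 st.py
```

```text
seat rel mouth, tube axes [-0.037  -0.0002  0.    ] F tool [ 0.1 -0.6  0.5] M tool [0.04 0.69 0.01] j [-0.97  0.56  1.19  2.16  0.15  0.75 -0.09] 58.767056465148926 11.4
```

carry_out(
  series=[
    [0.05,0,0,0,0,0],
    [0.09,0,0,0,0,0],
    [0.105,0,0,0,0,0],
    [0.115,0,0,0,0,0],
    [0.12,0,0,0,0,0],
    [0.12,0,0,0,0,0],
  ],
)

```text
time: 12.15
ee_pos: [0.4383, -0.1678, 0.1705]
ee_rot: [0.197, 0.722, 0.623, -0.228]
wrist_force: [-1.5, -3.4, 3.4]
opening: 0.151
finger_force: 59.2
```

```bash
python3 st.py
```

```text
seat rel mouth, tube axes [-0.0032 -0.0001  0.0002] F tool [-4.8 -1.  -0.7] M tool [ 0.16 -0.43  0.02] j [-0.99  0.6   1.15  2.16  0.11  0.74 -0.13] 59.18919861316681 12.15
```

carry_out(
  series=[
    [0.008,0,0,0,0,0],
    [0.008,0,0,0,0,0],
  ],
)

```text
time: 12.4
ee_pos: [0.4382, -0.1678, 0.1704]
ee_rot: [0.198, 0.722, 0.623, -0.229]
wrist_force: [-4.0, -8.8, 15.0]
opening: 0.152
finger_force: 60.0
```

```bash
python3 st.py
```

```text
seat rel mouth, tube axes [-0.0031 -0.0001  0.0004] F tool [-16.3  -2.7  -6.9] M tool [ 0.34 -2.47 -0.11] j [-0.99  0.6   1.15  2.16  0.11  0.75 -0.14] 60.03182351589203 12.4
```

Force on the axis rises to 16 N with no further travel, within 3 mm of the computed seat, so the collar is on the mouth. I draw it out now.

carry_out(
  series=[
    [-0.03,0,0,0,0,0],
    [-0.09,0,0,0,0,0],
    [-0.16,0,0,0,0,0],
    [-0.24,0,0,0,0,0],
    [-0.32,0,0,0,0,0],
    [-0.4,0,0,0,0,0],
    [-0.48,0,0,0,0,0],
    [-0.56,0,0,0,0,0],
  ],
)

```text
time: 13.4
ee_pos: [0.4186, -0.3025, 0.2659]
ee_rot: [0.197, 0.721, 0.624, -0.227]
wrist_force: [-0.9, 0.4, -0.8]
opening: 0.155
finger_force: 58.8
```

carry_out(
  series=[
    [-0.05,0,0,0,0,0],
    [-0.05,0,0,0,0,0],
    [-0.05,0,0,0,0,0],
  ],
)

```text
time: 13.78
ee_pos: [0.4172, -0.3127, 0.2731]
ee_rot: [0.197, 0.721, 0.624, -0.227]
wrist_force: [-0.5, -0.3, -0.7]
opening: 0.156
finger_force: 58.8
```

```bash
python3 st.py; python3 - <<'E'
from h import *
s=ctrl.get_state();A=rot(s['ee_rot']);tip=s['ee_pos']+.003*A[:,2]+.1725*A[:,0]; print('tip',tip)
D=np.array([.5545,.2475])
for yaw in(60,75,90,110):
    F=fr(np.radians(yaw)); g=np.r_[D,.19]-.1725*F[:,0]-.003*F[:,2]; print(yaw,g.round(3)); rel(g,F)
E
```

```text
seat rel mouth, tube axes [-1.82e-01 -4.00e-04  1.00e-04] F tool [ 0.1 -0.5  0.8] M tool [ 0.02  0.72 -0.02] j [-0.85  0.4   1.31  2.08  0.28  0.81  0.08] 58.7650591135025 13.775
tip [ 0.43722548 -0.17453476  0.17176086]
60 [0.468 0.098 0.193]
shift [ 1.2835 -0.0279 -0.5722] turn [0.0553 0.288  0.1757]
75 [0.51  0.081 0.193]
shift [ 1.2532  0.1176 -0.551 ] turn [0.0172 0.2912 0.0546]
90 [0.554 0.075 0.193]
shift [ 1.2547  0.2677 -0.5521] turn [-0.021   0.291  -0.0665]
110 [0.613 0.085 0.193]
shift [ 1.3059  0.4573 -0.588 ] turn [-0.0719  0.2855 -0.2279]
```

```bash
python3 - <<'E'
from h import *
F=fr(np.radians(90)); rel([.45,-.3,.29],F); rel([.5,-.15,.28],F)
E
```

```text
shift [ 0.0149  0.102  -0.0791] turn [-0.021   0.291  -0.0665]
shift [ 0.459   0.1953 -0.3492] turn [-0.021   0.291  -0.0665]
```

carry_out(
  series=[
    [0.0,0.03,-0.04,-0.004,0.06,-0.013],
    [0.05,0.06,-0.09,-0.008,0.12,-0.026],
    [0.13,0.1,-0.14,-0.012,0.18,-0.04],
    [0.25,0.13,-0.22,-0.017,0.24,-0.055],
    [0.37,0.17,-0.29,-0.021,0.291,-0.0665],
    [0.459,0.195,-0.349,-0.021,0.291,-0.0665],
    [0.459,0.195,-0.349,-0.021,0.291,-0.0665],
  ],
)

```text
time: 14.65
ee_pos: [0.5007, -0.1475, 0.2792]
ee_rot: [-0.001, 0.706, 0.709, -0.001]
wrist_force: [-0.5, -0.7, -0.1]
opening: 0.156
finger_force: 58.8
```

```bash
python3 - <<'E'
from h import *
F=fr(np.radians(90)); rel([.555,.0,.193],F); rel([.555,.0745,.193],F); print(ctrl.get_state()['joint_positions'].round(2))
E
```

```text
shift [0.4909 0.1835 0.287 ] turn [-0.0008  0.0001  0.0021]
shift [0.7392 0.1846 0.287 ] turn [-0.0008  0.0001  0.0021]
[-0.56  0.28  0.94  1.85 -0.25  1.13  0.47]
```

carry_out(
  series=[
    [0.1,0.09,0,-0.0008,0,0.002],
    [0.22,0.18,0.04,-0.0008,0,0.002],
    [0.34,0.1835,0.16,-0.0008,0,0.002],
    [0.42,0.1835,0.26,-0.0008,0,0.002],
    [0.49,0.1835,0.287,-0.0008,0,0.002],
    [0.6,0.1835,0.287,-0.0008,0,0.002],
    [0.7,0.1846,0.287,-0.0008,0,0.002],
    [0.739,0.1846,0.287,-0.0008,0,0.002],
  ],
)

```text
time: 15.65
ee_pos: [0.5557, 0.0727, 0.1947]
ee_rot: [0.001, 0.708, 0.706, 0.001]
wrist_force: [0.7, -1.0, -0.0]
opening: 0.151
finger_force: 58.8
```

carry_out(
  series=[
    [0,0,0,0,0,0],
    [0,0,0,0,0,0],
    [0,0,0,0,0,0],
  ],
)

```text
time: 16.02
ee_pos: [0.5555, 0.0695, 0.1945]
ee_rot: [0.001, 0.71, 0.705, 0.001]
wrist_force: [0.2, 0.2, -0.7]
opening: 0.152
finger_force: 58.8
```

```bash
python3 - <<'E'
from h import *
F=fr(np.radians(90)); rel([.555,.0745,.193],F); s=ctrl.get_state();A=rot(s['ee_rot']); g=s['ee_pos']+.003*A[:,2]; tip=g+.1725*A[:,0]; print('tip',tip,s['wrist_force'],s['finger_force'])
p,d=cams.snapshot('top'); C=cloud('top',d); hsv=cv2.cvtColor(p,cv2.COLOR_BGR2HSV);H,S,V=cv2.split(hsv)
u,v=proj('top',[.5034,.2522,.3])[0]
n,l,st,c=cv2.connectedComponentsWithStats((((H<8)|(H>172))&(S>150)&(V>80)).astype(np.uint8))
for i in range(1,n):
    if st[i,4]>5 and np.hypot(*(c[i]-[u,v]))<30: print('knob',onplane('top',c[i],.3))
p,d=cams.snapshot('scene'); C=cloud('scene',d); cv2.imwrite('pics/f_scene.png',p)
# rod points by depth around expected rod in scene
o=g+.0425*A[:,0]; w=(C-o)@A
k=(np.abs(w[...,1])<.012)&(np.abs(w[...,2])<.012)&(w[...,0]>.02)&(w[...,0]<.15)
q=w[k]; print('rod pts',k.sum()); 
for lo in np.arange(.02,.15,.02):
    b=q[(q[:,0]>=lo)&(q[:,0]<lo+.02)]; print(lo.round(2),len(b),b.mean(0).round(4) if len(b) else '')
print('max x',np.sort(q[:,0])[-5:].round(4),'tip px',proj('scene',tip))
for y in range(-4,5): print(p[int(proj('scene',tip)[0,1])+y,int(proj('scene',tip)[0,0])-6:int(proj('scene',tip)[0,0])+7].mean(1).astype(int).tolist())
E
```

```text
shift [ 0.0167 -0.0018  0.0049] turn [ 0.0012  0.0003 -0.0032]
tip [0.55669373 0.24199404 0.19135239] [ 0.17131129  0.24285655 -0.72461404] 58.76389682292938
rod pts 7
0.02 0 
0.04 0 
0.06 1 [ 0.0764 -0.0066  0.0017]
0.08 1 [ 0.0929 -0.0039  0.0039]
0.1 3 [ 0.1084 -0.0045  0.0004]
0.12 2 [ 0.128  -0.0021  0.0011]
0.14 0 
max x [0.1034 0.1078 0.1141 0.1235 0.1325] tip px [[282.25831383 157.00284604]]
[100, 100, 99, 99, 98, 100, 99, 98, 99, 100, 99, 92, 75]
[101, 100, 101, 100, 99, 99, 100, 97, 95, 97, 92, 75, 65]
[99, 99, 100, 100, 98, 99, 97, 83, 67, 80, 75, 67, 69]
[98, 99, 99, 99, 100, 100, 87, 51, 56, 60, 63, 69, 71]
[100, 99, 100, 99, 99, 99, 84, 54, 60, 46, 42, 55, 68]
[101, 102, 102, 101, 101, 94, 67, 58, 53, 40, 41, 45, 57]
[101, 100, 100, 102, 103, 95, 82, 79, 68, 40, 41, 44, 48]
[99, 100, 99, 100, 99, 102, 98, 106, 105, 55, 38, 44, 41]
[100, 99, 99, 98, 98, 98, 100, 100, 104, 92, 40, 40, 45]
```

carry_out(
  series=[
    [0.012,-0.003,0,0.001,0,-0.003],
    [0.012,-0.003,0,0.001,0,-0.003],
    [0.012,-0.003,0,0.001,0,-0.003],
    [0.012,-0.003,0,0.001,0,-0.003],
  ],
)

```text
time: 16.62
ee_pos: [0.5546, 0.0745, 0.1942]
ee_rot: [0.0, 0.707, 0.708, -0.0]
wrist_force: [0.0, 0.0, -1.4]
opening: 0.156
finger_force: 58.8
```

```bash
python3 - <<'E'
from h import *
s=ctrl.get_state();A=rot(s['ee_rot']); g=s['ee_pos']+.003*A[:,2]; tip=g+.1725*A[:,0]; print('tip',tip,A[:,0],np.abs(s['joint_velocities']).max(),s['time'])
p,d=cams.snapshot('scene'); hsv=cv2.cvtColor(p,cv2.COLOR_BGR2HSV);H,S,V=cv2.split(hsv)
e=proj('scene',[.5034,.2522,.282])[0]; print('knob expected',e,'tip px',proj('scene',tip))
n,l,st,c=cv2.connectedComponentsWithStats((((H<8)|(H>172))&(S>130)&(V>60)).astype(np.uint8))
for i in range(1,n):
    if st[i,4]>8 and np.hypot(*(c[i]-e))<30: print('knob',c[i],st[i])
q=hsv[:]; print('tin ref diff', [ (cv2.absdiff(cv2.imread('pics/scene0.png'),p).max(2)[b:d,a:c]>40).mean().round(2) for a,b,c,d in((244,196,262,214),(272,270,328,292),(321,214,336,225))])
E
```

```text
tip [0.55431641 0.2469929  0.19114496] [-1.40501128e-03  9.99998893e-01 -4.90325732e-04] 0.0018086557058619361 16.625
knob expected [268.29018288 137.60601167] tip px [[281.26816224 156.75565178]]
knob [275.6        126.66493506] [266 111  22  33 385]
tin ref diff [np.float64(0.0), np.float64(0.0), np.float64(0.5)]
```

```bash
python3 -c "
from rig import close_job
print(close_job())"
```

```text
the job is handed in; nothing more can be done
None
```

The job is handed in at about 17 s of the 64 s: lens swung over the disc and released, rod pushed in until it stopped hard (16 N, within 3 mm of the computed seat) and drawn fully out. The rod is now held still and level, its tip within a few millimetres of the lens centre and about 71 mm below the glass. I did not recheck the lens at the end, and the bearing's patch of the image differed (probably arm or shadow), though nothing was commanded near it.

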